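Set the slate slabs flush in the pastry display deck and stock them with the full tins

TASK

Get the display deck ready for opening: put one slate slab in each of its two bays and press both ends down until you feel them bottom out, so that the slabs lie level and flush with the steel rim. Then heft the closed biscuit tins, which look alike: stand each full one upright in the middle of a slab, one tin to a slab, and stand any empty one upright in the white refill tray. Leave the ramekin, the syrup bottle and the jam jar where they are.

Things in the scene. Friction and masses are not known exactly. Their poses are not given: they have to be found in the camera images.
- deck: Fixed steel display deck, 150 mm (its x) by 270 mm (y); origin at the centre of its underside, z up. Base 6 mm thick, rim 12 mm higher (top 18 mm above the counter) round two bays at y = +65 and -65 mm, each 115 (x) by 69 mm (y): a slab has 2.5 mm to spare each side. Mid-way on both long sides of each bay the rim is cut away for 60 mm, down to the base, for the gripping fingers.
- bay_left (a point): Centre of the floor of the +y bay, 6 mm above the counter; axes as the deck's. A seated slab's origin lies here. Two stiff black cushions (20 x 44 mm), 36 mm to either side along x, stand 6 to 8 mm above the floor; each gives separately at 6.5 to 9 N, slides straight down, stops dead level with the floor and stays down.
- bay_right (a point): The same for the -y bay, which has the same two cushions. A slab just laid in a bay rests on the cushions 6 to 8 mm too high, perhaps aslant: its own weight does not push them down. With both its ends pushed to the stop its top is flush with the rim.
- slab_1: Dark slate serving slab, 110 x 64 x 12 mm, 0.23 kg, lying flat on the counter at the start, clear of everything. Origin at the centre of its underside; its x axis runs along the 110 mm length, z is up. Grip it across its 64 mm width. The slabs are alike; either fits either bay, either way round.
- slab_2: Dark slate serving slab, 110 x 64 x 12 mm, 0.23 kg, lying flat on the counter at the start, clear of everything. Origin at the centre of its underside; its x axis runs along the 110 mm length, z is up. Grip it across its 64 mm width. The slabs are alike; either fits either bay, either way round.
- tin_a: Upright closed brass-coloured biscuit tin with a paper band, 64 mm diameter, 50 mm tall. Origin at the centre of its underside, z up. All tins look exactly alike; a full one weighs 0.22 to 0.30 kg, an empty one 0.05 to 0.08 kg, so it must be lifted to know. A tin may be absent.
- tin_b: Upright closed brass-coloured biscuit tin with a paper band, 64 mm diameter, 50 mm tall. Origin at the centre of its underside, z up. All tins look exactly alike; a full one weighs 0.22 to 0.30 kg, an empty one 0.05 to 0.08 kg, so it must be lifted to know. A tin may be absent.
- tin_c: Upright closed brass-coloured biscuit tin with a paper band, 64 mm diameter, 50 mm tall. Origin at the centre of its underside, z up. All tins look exactly alike; a full one weighs 0.22 to 0.30 kg, an empty one 0.05 to 0.08 kg, so it must be lifted to know. A tin may be absent.
- refill_tray: Fixed shallow white plastic tray for tins to be refilled, 150 x 150 mm outside, walls 4 mm thick and 25 mm high, floor 4 mm thick. Origin at the centre of its underside, sides along its x and y.
- ramekin: Small white ceramic dish, 80 mm across, 45 mm tall, beyond the deck. Origin at the centre of its underside. Bystander, not part of the job.
- syrup: Amber syrup bottle, 56 mm diameter, 150 mm tall. Origin at the centre of its underside. Bystander, not part of the job.
- jam_jar: Jam jar, 64 mm diameter, 80 mm tall. Origin at the centre of its underside. Bystander, not part of the job.
There are look-alikes about, which are no part of the job. There is more than one size of the refill_tray; the job needs the smaller. What is shaped like the tin_a but blue is not meant.

How it is judged:
On the way:
1. both slabs pressed home, level and flush in the bays, before any tin stands on them (((horizontal distance between slab_1 and bay_left below 0.008 m and z of slab_1 in the frame of bay_left below 0.0025 m) or (horizontal distance between slab_1 and bay_right below 0.008 m and z of slab_1 in the frame of bay_right below 0.0025 m)) and angle between each of slab_1, slab_2's own z axis and vertical below 0.035 rad and angle between the x axis of each of slab_1, slab_2 and the x axis of deck, either way round below 0.12 rad and ((horizontal distance between slab_2 and bay_left below 0.008 m and z of slab_2 in the frame of bay_left below 0.0025 m) or (horizontal distance between slab_2 and bay_right below 0.008 m and z of slab_2 in the frame of bay_right below 0.0025 m)) and contact force between each of tin_a, tin_b, tin_c and slab_1 below 0.1 N and contact force between each of tin_a, tin_b, tin_c and slab_2 below 0.1 N), for 0.2 s.
At the end, for the whole second after the job is handed in: Each slab is in its own bay (within 8 mm of centre, under 2.5 mm above the floor, tilt under 2 deg). Every full tin stands upright and still on a slab within 25 mm of its centre; every empty tin on the refill tray's floor, within 60 mm of its centre along each side (((horizontal distance between slab_1 and bay_left below 0.008 m and z of slab_1 in the frame of bay_left below 0.0025 m) or (horizontal distance between slab_1 and bay_right below 0.008 m and z of slab_1 in the frame of bay_right below 0.0025 m)) and angle between each of slab_1, slab_2's own z axis and vertical below 0.035 rad and angle between the x axis of each of slab_1, slab_2 and the x axis of deck, either way round below 0.12 rad and ((horizontal distance between slab_2 and bay_left below 0.008 m and z of slab_2 in the frame of bay_left below 0.0025 m) or (horizontal distance between slab_2 and bay_right below 0.008 m and z of slab_2 in the frame of bay_right below 0.0025 m)) and linear speed of each of slab_1, slab_2, tin_a, tin_b, tin_c below 0.02 m/s and angle between each of tin_a, tin_b, tin_c's own z axis and vertical below 0.06 rad and ((contact force between tin_a and anything else above 1.3 N and horizontal distance between tin_a and slab_1 below 0.025 m and z of tin_a in the frame of slab_1 between 0.009 and 0.016 m) or (contact force between tin_a and anything else above 1.3 N and horizontal distance between tin_a and slab_2 below 0.025 m and z of tin_a in the frame of slab_2 between 0.009 and 0.016 m) or (contact force between tin_a and anything else between 0.2 and 1.3 N and x of tin_a in the frame of refill_tray between -0.06 and 0.06 m and y of tin_a in the frame of refill_tray between -0.06 and 0.06 m and z of tin_a in the frame of refill_tray below 0.01 m)) and ((contact force between tin_b and anything else above 1.3 N and horizontal distance between tin_b and slab_1 below 0.025 m and z of tin_b in the frame of slab_1 between 0.009 and 0.016 m) or (contact force between tin_b and anything else above 1.3 N and horizontal distance between tin_b and slab_2 below 0.025 m and z of tin_b in the frame of slab_2 between 0.009 and 0.016 m) or (contact force between tin_b and anything else between 0.2 and 1.3 N and x of tin_b in the frame of refill_tray between -0.06 and 0.06 m and y of tin_b in the frame of refill_tray between -0.06 and 0.06 m and z of tin_b in the frame of refill_tray below 0.01 m)) and ((contact force between tin_c and anything else above 1.3 N and horizontal distance between tin_c and slab_1 below 0.025 m and z of tin_c in the frame of slab_1 between 0.009 and 0.016 m) or (contact force between tin_c and anything else above 1.3 N and horizontal distance between tin_c and slab_2 below 0.025 m and z of tin_c in the frame of slab_2 between 0.009 and 0.016 m) or (contact force between tin_c and anything else between 0.2 and 1.3 N and x of tin_c in the frame of refill_tray between -0.06 and 0.06 m and y of tin_c in the frame of refill_tray between -0.06 and 0.06 m and z of tin_c in the frame of refill_tray below 0.01 m))); the robot touches nothing.
It fails at once if the ramekin is pushed out of its place (over 25 mm) (distance of ramekin from where it was at the start of the episode above 0.025 m).
It fails at once if the syrup bottle is pushed out of its place (over 25 mm) (distance of syrup from where it was at the start of the episode above 0.025 m).
It fails at once if the jam jar is pushed out of its place (over 25 mm) (distance of jam_jar from where it was at the start of the episode above 0.025 m).
Of tin_a, tin_b, tin_c only 2 to 3 are there at a start; the rules pass over those that are not, and their reading is None.
At some moment in a run one of slab_1, slab_2, tin_a, tin_b, tin_c may be knocked a few centimetres aside while the robot is not near it.
It also fails if it takes over 192 s, if anything falls off the work surface, if the arm or the gripper's body presses on something with over 40 N, if the wrist force passes 120 N, or if a joint passes its speed limit or range.

ROBOT

A 6-joint arm with a two-finger parallel gripper is mounted at the origin on the work surface. World frame = base frame: x ahead of the robot, y to its left, z up, the work surface at z = 0. Lengths are in m, angles in rad, forces in N, time in s.
With the tool pointing down it reaches from about 0.275 to 0.85 m from the base axis. Payload 5.2 kg.
Tool frame: the origin (TCP) lies at the very end of the fingers, on their centre line; the grasp point (between the pads) lies grip_depth behind it (grip_depth is the distance from the TCP to the grasp point, in m); z points along the fingers, y is the line along which they close (so a half turn about z gives the same grasp; the last joint's range is limited). The gripper opens to 85 mm and grips with 20 to 120 N. Pads are 22 mm wide; open, the fingers measure 114 mm over their backs; the gripper's body (76 mm by 85 mm) begins 54 mm behind the grasp point. The pads swing forward as they close: fully open they stand 13 mm farther back than shut.
Start: joints at [-1.475, 0.259, 1.535, -0, 1.348, -0.203], TCP at [0.162, -0.526, 0.231] pointing down, gripper open.
Joint ranges: [-3.14, 3.14], [-0.91, 2.08], [0.19, 2.58], [-1.22, 4.36], [0.22, 2.71], [-3.12, 3.12]. Speed limits (rad/s): [2.57, 2.57, 3.14, 3.14, 3.14, 3.14].

INTERFACE

Orientations are given as a unit quaternion [w, x, y, z].
In Python, from cell import state, camera, camera_params, job_done, grip_depth gives the robot as it stands. The module is installed in compiled form; this text tells all that it offers.
- The arm moves only by the tool apply_moves, never from a script. Its argument "deltas" is a list of rows, each a list of 5 numbers: the shift along the tool's x, y, z in mm, then the turn about the tool's z in rad, then the finger opening in mm, from 0 to 85.4. A call has 1 to 12 rows; each row is the pose to reach, as a shift and turn from the pose commanded when the call began, along the tool's axes at that moment; what a row does not reach only later rows make up. A row lasts 1/10 s, in which the tool goes at most 50 mm and 8.59 degrees, less where a joint would pass 70% of its speed; a pose out of reach is approached as far as the arm can. A call with a gripper value outside its range is refused whole. The fingers move at their own pace and stop on an object; the grip force is fixed at half the most. Time passes only in rows, so rows that repeat a pose let the fingers close. It gives the time, the measured TCP pose, the force, the opening and the grip force at its end, in the units of the state.
- state(): the state, without advancing time (a new reading comes with each control period).
- camera(name): name is "scene" or "side" or "wrist"; returns the picture (400x640x3 uint8, blue, green, red); there is no depth.
- camera_params(name): a dict with "mtx" (3x3 intrinsics, pixels), "R" (3x3) and "t" (3): a world point X has camera coordinates R X + t. Camera axes: x right, y down, z forward; pixel columns grow to the right and rows downward; lengths in m; the calibration is good to about 2 mm. A picture is of the moment at which its call begins: read the wrist's pose just before it. camera_params takes no time and is no camera call; for the wrist camera it gives the pose at the moment of the call.
- job_done(): hands the job in; it is judged then, once.
The state is a dict: "t": time; "qpos": joint angles; "qvel": joint speeds; "joint_efforts": joint torques, N m; "tcp_pos": TCP position; "orientation": TCP orientation; "force": force on the tool from outside, world axes, zero at the start; "wrist_torque": the same for the moment, N m; "opening": finger opening in m; "finger_force": force on a finger pad.
Only numpy, scipy, OpenCV 4.12 (cv2) and the standard library are available. Lean on these libraries where they do the work, as an engineer would, in place of code of your own. Each camera call takes 0.05 s, during which the arm holds its last target. There are 200 camera calls.

## Working session

There is one attempt and no reset: what is moved stays moved. The work goes in short steps, Python scripts to look and compute and a tool call to move; the robot and the scene stay as the last step left them, time stands still between calls to the robot, and variables do not carry over. Pictures are saved under pics/ and viewed, at most 14 in all, crops included, and the job is handed in when it is done.

Besides the shell and the picture viewer there is one more tool, called in YAML: its name, and indented under it one key for each argument. apply_moves: Moves the arm, as the interface text tells. Its arguments: {"type":"object","properties":{"deltas":{"type":"array","items":{"type":"array","items":{"type":"number"}}}},"required":["deltas"]}

```bash
mkdir -p pics; cat > h.py <<'E'
import numpy as np, cv2
from cell import *
def ray(name,uv,z,P=None):
    P=P or camera_params(name); K=np.array(P["mtx"]);R=np.array(P["R"]);t=np.array(P["t"])
    c=-R.T@t; d=R.T@np.linalg.inv(K)@np.array([uv[0],uv[1],1.0])
    return c+d*(z-c[2])/d[2]
def proj(name,X,P=None):
    P=P or camera_params(name); p=np.array(P["mtx"])@(np.array(P["R"])@np.array(X)+np.array(P["t"])); return p[:2]/p[2]
E
python3 - <<'E'
from h import *
for n in("scene","side","wrist"):
    cv2.imwrite(f"pics/{n}0.png",camera(n)); P=camera_params(n); print(n,-np.array(P["R"]).T@P["t"])
print(state(),grip_depth)
E
```

```text
scene [1.01479158 0.2696139  0.90821697]
side [0.15903783 0.74255991 0.66616179]
wrist [ 0.24098919 -0.50081792  0.37244817]
{'t': 0.15, 'qpos': array([-1.47483189e+00,  2.59167477e-01,  1.53581025e+00,  1.57656566e-05,
        1.34804011e+00, -2.02768931e-01]), 'qvel': array([-8.52357329e-04, -1.00818597e-03, -3.44966142e-03, -3.82479799e-04,
       -7.49022493e-07,  1.64043054e-04]), 'joint_efforts': array([ 3.20169209e-03, -4.46385670e+01, -2.90820533e+01, -9.45373563e-05,
        8.14214756e-03, -1.23141228e-05]), 'tcp_pos': array([ 0.16187485, -0.52521469,  0.23067866]), 'orientation': array([-7.11167825e-04,  9.88865530e-01,  1.48810130e-01,  4.57118965e-05]), 'force': array([ 0.28939194, -0.48904904, -0.50772407]), 'wrist_torque': array([0.02132459, 0.00453623, 0.00553593]), 'finger_force': 0.0, 'opening': 0.08516070936428287} 0.0187
```

View pics/scene0.png

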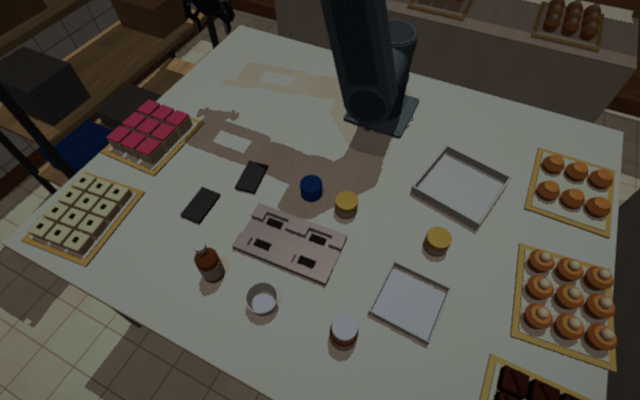

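View pics/side0.png

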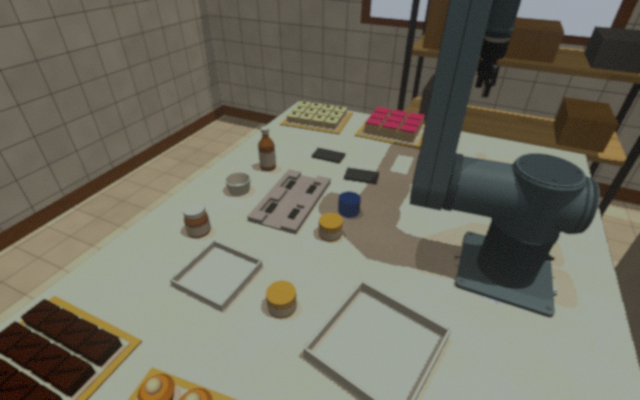

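The scene view shows slabs at (200,205) and (252,177), the deck centre at (290,242), and brass tins at (346,203) and (438,240). The blue decoy is at (311,187), the small tray at (410,300), and the bottle, ramekin and jar are at (209,263), (262,299) and (344,332). The side view shows the same two tins, at (331,227) and (281,297).

```bash
cat > m.py <<'E'
from h import *
def rect(pts):
    (c,(w,h),a)=cv2.minAreaRect((pts[:,:2]*1000).astype(np.float32)); 
    if w<h: w,h,a=h,w,a+90
    return np.round(c,1),round(w,1),round(h,1),round((a+90)%180-90,1)
def blobs(mask,mn=100):
    cs,_=cv2.findContours(mask.astype(np.uint8),cv2.RETR_EXTERNAL,cv2.CHAIN_APPROX_NONE)
    return [c[:,0,:] for c in cs if cv2.contourArea(c)>mn]
def run(n,im):
    hsv=cv2.cvtColor(im,cv2.COLOR_BGR2HSV); H,S,V=cv2.split(hsv); P=camera_params(n)
    def go(lbl,mask,z,mn=100,win=(0.2,0.8,-0.5,0.5)):
        for b in blobs(mask,mn):
            pts=np.array([ray(n,p,z,P) for p in b]); m=pts.mean(0)
            if win[0]<m[0]<win[1] and win[2]<m[1]<win[3]: print(n,lbl,b.mean(0).round(),*rect(pts))
    go("dark",V<50,0.012,150)
    go("brass",(H>14)&(H<32)&(S>130)&(V>90),0.05,60)
    go("blue",(H>100)&(H<130)&(S>130),0.05,60)
E
python3 - <<'E'
from m import *
for n in("scene","side"): 
    im=cv2.imread(f"pics/{n}0.png"); run(n,im)
    h=cv2.cvtColor(im,cv2.COLOR_BGR2HSV)
    for p in ([(290,225),(255,255),(270,195),(410,300),(395,267),(346,199),(200,205)] if n=="scene" else [(270,210),(300,190),(331,222),(281,290),(360,176)]): print(p,h[p[1],p[0]])
im=cv2.imread("pics/scene0.png"); cv2.imwrite("pics/deckz.png",cv2.resize(im[150:350,170:470],None,fx=2.6,fy=2.6,interpolation=cv2.INTER_CUBIC))
E
```

```text
scene dark [211. 271.] [ 764.8 -170.3] 72.2 54.3 57.6
scene dark [200. 205.] [ 611.2 -319.6] 110.6 66.8 1.9
scene dark [311. 193.] [435.7 -51.9] 62.6 55.0 -56.8
scene dark [251. 177.] [ 458.5 -243.5] 113.9 65.6 9.5
scene brass [439. 237.] [439.8 319.3] 59.5 58.3 -19.3
scene brass [346. 200.] [437.4  57.3] 59.5 58.7 8.5
scene blue [311. 188.] [442.5 -48.5] 92.1 56.9 28.0
(290, 225) [  9  32 110]
(255, 255) [ 9 29 62]
(270, 195) [ 47  14 125]
(410, 300) [103  18 129]
(395, 267) [18 38 81]
(346, 199) [ 22 156 119]
(200, 205) [60  9 29]
side brass [281. 295.] [435.  326.3] 70.4 56.8 -62.1
side brass [331. 222.] [431.2  66.5] 72.5 57.5 -65.4
side blue [349. 199.] [424.2 -48.9] 53.1 52.0 80.7
(270, 210) [39 37 48]
(300, 190) [ 16  32 134]
(331, 222) [ 22 172 159]
(281, 290) [ 21 174 160]
(360, 176) [34 32 56]
```

View pics/deckz.png

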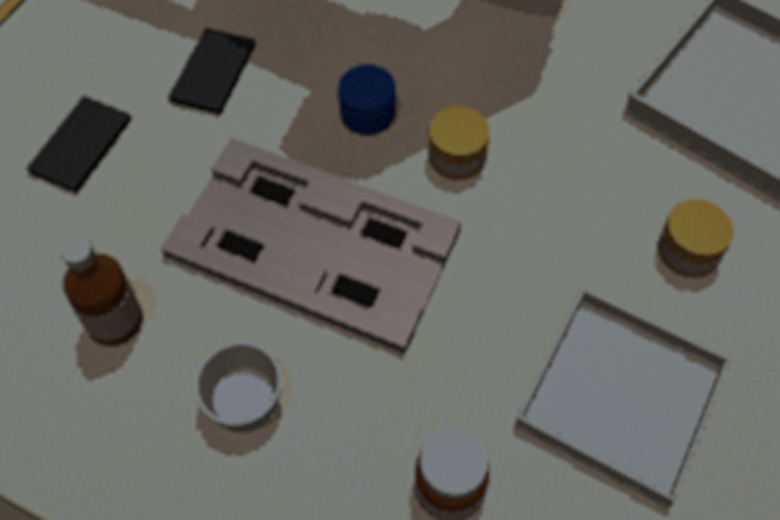

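The crop shows the deck's rim corners at crop pixels (232,139), (461,220), (404,346) and (164,250), and four black cushions. The small tray's rim corners are at (585,294), (724,360), (670,500) and (518,422).

```bash
python3 - <<'E'
from h import *
P=camera_params("scene"); f=lambda L,z:np.array([ray("scene",(u/2.6+170,v/2.6+150),z,P) for u,v in L])[:,:2]*1000
print(f([(232,139),(461,220),(404,346),(164,250)],.018).round(), f([(232,139),(461,220),(404,346),(164,250)],.018).mean(0))
print("cush",f([(273,191),(384,233),(240,246),(355,291)],.013).round())
print("tray",f([(585,294),(724,360),(670,500),(518,422)],.025).round(),f([(585,294),(724,360),(670,500),(518,422)],.025).mean(0))
print("jar",f([(454,465)],.08).round(),"ram",f([(240,380)],.045).round(),"bottle",f([(80,250)],.15).round())
P=camera_params("wrist"); s=state(); 
from scipy.spatial.transform import Rotation as Ro
q=s["orientation"]; Rt=Ro.from_quat([q[1],q[2],q[3],q[0]]).as_matrix(); print(Rt.round(3)); c=-np.array(P["R"]).T@P["t"]
print("cam in tool",(Rt.T@(c-s["tcp_pos"])).round(4),"\n",(np.array(P["R"])@Rt).round(3),P["mtx"])
E
```

```text
[[ 536. -167.]
 [ 519.   99.]
 [ 670.  107.]
 [ 685. -157.]] [602.48331319 -29.65770049]
cush [[572. -95.]
 [566.  33.]
 [644. -92.]
 [637.  37.]]
tray [[546. 242.]
 [553. 381.]
 [698. 375.]
 [693. 232.]] [622.35535848 307.55493279]
jar [[770. 201.]] ram [[776.  -7.]] bottle [[ 766. -159.]]
[[ 0.956  0.294 -0.   ]
 [ 0.294 -0.956  0.001]
 [ 0.    -0.001 -1.   ]]
cam in tool [ 0.0828 -0.0002 -0.1417] 
 [[ 0.     1.     0.   ]
 [-0.946  0.    -0.325]
 [-0.325 -0.     0.946]] [[350.0479678    0.         321.52976072]
 [  0.         350.0479678  203.34429927]
 [  0.           0.           1.        ]]
```

```bash
cat >> h.py <<'E'
from scipy.spatial.transform import Rotation as Ro
def tool():
    s=state(); q=s["orientation"]; return s,Ro.from_quat([q[1],q[2],q[3],q[0]]).as_matrix()
def plan(x,y,z,yaw=None):   # mm, deg -> tool delta
    s,R=tool(); d=R.T@(np.array([x,y,z])-s["tcp_pos"]*1000); cur=np.degrees(np.arctan2(R[1,0],R[0,0]))
    t=0 if yaw is None else np.radians((cur-yaw+90)%180-90)
    print("at",(s["tcp_pos"]*1000).round(1),"yaw",round(cur,2),"delta",d.round(1),"turn",round(t,4),"F",s["force"].round(2),"op",round(s["opening"]*1000,1),"ff",round(s["finger_force"],1),"t",round(s["t"],2))
def wlook(name):
    P=camera_params("wrist"); im=camera("wrist"); cv2.imwrite(f"pics/{name}.png",im); return P,im
def wslab(name,z=0.012,thr=45):
    P,im=wlook(name); V=cv2.GaussianBlur(im,(3,3),0).max(2)
    cs,_=cv2.findContours((V<thr).astype(np.uint8),cv2.RETR_EXTERNAL,cv2.CHAIN_APPROX_NONE)
    for c in cs:
        if cv2.contourArea(c)<800: continue
        b=c[:,0,:]; pts=np.array([ray("wrist",p,z,P) for p in b],float)
        (m,(w,h),a)=cv2.minAreaRect((pts[:,:2]*1000).astype(np.float32))
        if w<h: w,h,a=h,w,a+90
        print(b.mean(0).round(),"c",np.round(m,1),"wh",round(w,1),round(h,1),"yaw",round((a+90)%180-90,2))
E
python3 -c "
from h import *
plan(458,-243,200,9.5)"
```

```text
at [ 161.9 -525.2  230.7] yaw 17.12 delta [ 366.1 -182.5   31. ] turn 0.1329 F [ 0.29 -0.49 -0.51] op 85.2 ff 0.0 t 0.15
```

apply_moves:
  deltas:
    - [366,-182,31,0.133,85]
    - [366,-182,31,0.133,85]
    - [366,-182,31,0.133,85]
    - [366,-182,31,0.133,85]
    - [366,-182,31,0.133,85]
    - [366,-182,31,0.133,85]
    - [366,-182,31,0.133,85]
    - [366,-182,31,0.133,85]
    - [366,-182,31,0.133,85]
    - [366,-182,31,0.133,85]
    - [366,-182,31,0.133,85]
    - [366,-182,31,0.133,85]

```text
t: 1.35
tcp_pos: [0.4572, -0.2453, 0.2004]
orientation: [0.0, 0.997, 0.082, -0.0]
force: [-0.0, -0.2, 0.0]
opening: 0.0852
finger_force: 0.0
```

```bash
python3 -c "
from h import *
plan(458,-243,200,9.5); wslab('w1')"
```

```text
at [ 457.2 -245.3  200.4] yaw 9.39 delta [ 1.2 -2.1  0.4] turn -0.0019 F [-0.02 -0.15  0.  ] op 85.2 ff 0.0 t 1.35
[322. 395.] c [ 184.3 -291. ] wh 165.5 19.1 yaw -80.61
[494. 352.] c [ 300.4 -514.2] wh 260.3 175.4 yaw -80.61
[144. 354.] c [220.9 -33.3] wh 276.2 175.4 yaw -80.61
[137. 166.] c [434.7 -71.4] wh 56.9 38.1 yaw 30.95
[172.  21.] c [566.8 -99. ] wh 45.1 20.6 yaw -87.02
[429.  39.] c [ 587.5 -321.3] wh 72.5 63.5 yaw 2.01
```

View pics/w1.png

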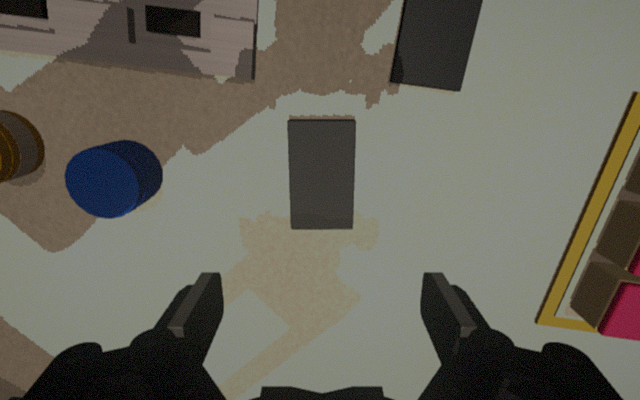

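The wrist view shows slab 2 at pixels (290–355, 120–228), clear of the fingers, and the other slab at (435,40). The slab needs a higher threshold.

```bash
python3 - <<'E'
from h import *
im=cv2.imread('pics/w1.png'); print(im[174,322],im[60,290],im[250,322],im[60,430])
P=camera_params("wrist"); V=im.max(2)
for thr in (70,80,90):
  cs,_=cv2.findContours((V<thr).astype(np.uint8)[:265],cv2.RETR_EXTERNAL,cv2.CHAIN_APPROX_NONE)
  for c in cs:
    if cv2.contourArea(c)>3000:
        b=c[:,0,:]; print(thr,b.mean(0),b.min(0),b.max(0),cv2.minAreaRect((np.array([ray("wrist",p,.012,P) for p in b])[:,:2]*1000).astype(np.float32)))
E
```

```text
[49 58 58] [ 66  87 102] [116 136 140] [34 38 34]
70 [321.30973451 172.6519174 ] [288 119] [355 228] ((454.1829528808594, -245.5800018310547), (108.81806182861328, 62.366661071777344), 9.390607833862305)
70 [434.57232704  41.93396226] [389   0] [481  90] ((587.0715942382812, -321.56646728515625), (73.37734985351562, 64.95484924316406), 1.9479390382766724)
80 [114.02264151 178.50188679] [ 64 139] [162 217] ((419.38653564453125, -46.112789154052734), (68.93643951416016, 100.18601989746094), 30.571762084960938)
80 [321.31671554 172.70381232] [288 119] [355 228] ((454.16290283203125, -245.46536254882812), (108.8315200805664, 63.01157760620117), 9.40186882019043)
80 [434.60625  41.96875] [389   0] [482  90] ((586.8847045898438, -321.5660400390625), (73.9821548461914, 65.40521240234375), 1.9337133169174194)
80 [144.07692308  39.18011257] [58  0] [209  72] ((548.8873901367188, -64.33629608154297), (56.05581283569336, 131.9500274658203), 9.380961418151855)
90 [113.66159696 178.2851711 ] [ 64 139] [162 218] ((419.10955810546875, -46.47277069091797), (69.63272094726562, 100.63629150390625), 29.521697998046875)
90 [321.4122807  172.54385965] [287 119] [355 228] ((454.1651916503906, -245.4783935546875), (108.84710693359375, 63.51526641845703), 9.416397094726562)
90 [434.02160494  42.55555556] [388   0] [482  91] ((585.9412841796875, -321.4038391113281), (75.77140808105469, 65.89047241210938), 2.0086677074432373)
90 [146.81834862  40.50275229] [54  0] [210  78] ((546.066650390625, -62.56990051269531), (61.04585647583008, 136.52186584472656), 9.380950927734375)
```

```bash
python3 -c "
from h import *
plan(454.2,-245.5,3,9.4)"
```

```text
at [ 457.1 -245.3  200.4] yaw 9.37 delta [ -2.9  -0.4 197.4] turn -0.0006 F [0.72 0.17 0.55] op 84.7 ff 0.0 t 1.4
```

apply_moves:
  deltas:
    - [-3,0,40,0,74]
    - [-3,0,90,0,74]
    - [-3,0,140,0,74]
    - [-3,0,165,0,74]
    - [-3,0,180,0,74]
    - [-3,0,190,0,74]
    - [-3,0,194,0,74]
    - [-3,0,197,0,74]
    - [-3,0,199,0,74]
    - [-3,0,199,0,74]
    - [-3,0,199,0,74]

```text
t: 2.5
tcp_pos: [0.4556, -0.2447, 0.0019]
orientation: [0.0, 0.997, 0.083, 0.0]
force: [-0.4, 0.9, 0.8]
opening: 0.0741
finger_force: 0.0
```

apply_moves:
  deltas:
    - [-1,-1,1.5,0,74]
    - [-1,-1,3,0,74]
    - [-1,-1,3,0,74]

```text
t: 2.8
tcp_pos: [0.4539, -0.2434, -0.0018]
orientation: [-0.0, 0.997, 0.083, -0.0]
force: [0.3, 0.8, -0.3]
opening: 0.0739
finger_force: 0.0
```

apply_moves:
  deltas:
    - [0,2,1,0,74]
    - [0,2,2,0,74]
    - [0,2,2,0,60]
    - [0,2,2,0,60]
    - [0,2,2,0,60]
    - [0,2,2,0,60]
    - [0,2,2,0,60]
    - [0,2,2,0,60]

```text
t: 3.6
tcp_pos: [0.4544, -0.2457, -0.0033]
orientation: [0.0, 0.997, 0.083, 0.0]
force: [-1.3, 0.7, 4.6]
opening: 0.0625
finger_force: 66.3
```

```bash
python3 -c "
from h import *
plan(530,-40,260,3.5)"
```

```text
at [ 454.4 -245.7   -3.3] yaw 9.5 delta [ 108.6 -190.3 -263.4] turn 0.1047 F [-1.3   0.72  4.59] op 62.5 ff 66.3 t 3.6
```

apply_moves:
  deltas:
    - [0,0,-10,0,60]
    - [0,0,-50,0,60]
    - [0,0,-100,0,60]
    - [20,-30,-150,0.1,60]
    - [40,-70,-200,0.1,60]
    - [70,-110,-240,0.1,60]
    - [90,-150,-260,0.1,60]
    - [109,-190,-263,0.105,60]
    - [109,-190,-263,0.105,60]
    - [109,-190,-263,0.105,60]
    - [109,-190,-263,0.105,60]
    - [109,-190,-263,0.105,60]

```text
t: 4.8
tcp_pos: [0.5298, -0.0408, 0.2587]
orientation: [0.0, 1.0, 0.03, -0.001]
force: [-1.4, 0.1, -2.1]
opening: 0.0623
finger_force: 67.4
```

```bash
python3 -c "
from h import *
plan(530,-40,260,3.5);wlook('w2')"
```

```text
at [529.8 -40.8 258.7] yaw 3.46 delta [ 0.3 -0.8 -1.3] turn -0.0008 F [-1.4   0.06 -2.08] op 62.3 ff 67.4 t 4.8
```

View pics/w2.png

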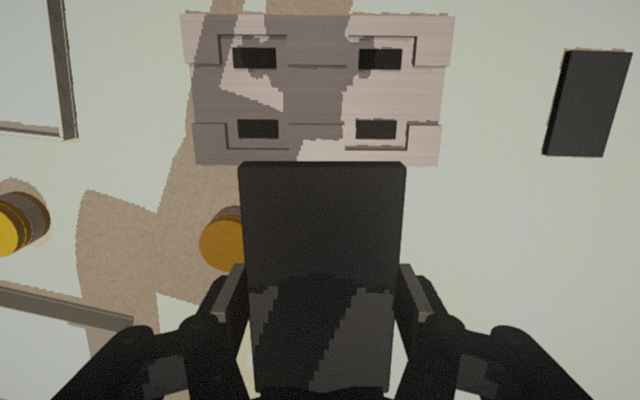

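The deck is fully visible, with cushions at about (254,59), (381,59), (258,128) and (376,128), and rim corners at (181,13), (454,14), (438,165) and (194,165). The held slab lies straight between the fingers. Slab 1 is at (588,103).

```bash
cat >> h.py <<'E'
def cush(im,P,thr=40,rows=160):
    V=im.max(2)[:rows]; out=[]
    for c in cv2.findContours((V<thr).astype(np.uint8),cv2.RETR_EXTERNAL,cv2.CHAIN_APPROX_NONE)[0]:
        a=cv2.contourArea(c)
        if 400<a<2500: 
            b=c[:,0,:]; pts=np.array([ray("wrist",p,.013,P) for p in b])[:,:2]*1000
            (m,wh,_)=cv2.minAreaRect(pts.astype(np.float32)); out.append(np.array(m)); print(b.mean(0).round(),np.round(m,1),np.round(wh,1))
    return np.array(out)
E
python3 - <<'E'
from h import *
im=cv2.imread('pics/w2.png'); P=camera_params("wrist")
c=cush(im,P)
if len(c)==4: print(c.mean(0))
print([ray("wrist",p,.018,P)[:2].round(4)*1000 for p in [(181,13),(454,14),(438,165),(194,165)]],np.mean([ray("wrist",p,.018,P)[:2]*1000 for p in [(181,13),(454,14),(438,165),(194,165)]],0))
V=im.max(2); print([ (cv2.contourArea(k),k[:,0].min(0),k[:,0].max(0)) for k in cv2.findContours((V<70).astype(np.uint8)[:160,500:],0,1)[0] if cv2.contourArea(k)>500])
for k in cv2.findContours((V<70).astype(np.uint8)[:170,500:],0,1)[0]:
    if cv2.contourArea(k)>2000: print("slab",cv2.minAreaRect((np.array([ray("wrist",p+[500,0],.012,P) for p in k[:,0]])[:,:2]*1000).astype(np.float32)))
print("held front",[ray("wrist",p,.26,P)[:2]*1000 for p in [(240,163),(405,163)]])
E
```

```text
[258. 129.] [561.   30.4] [18.3 42.1]
[556. 102.] [ 605.5 -286.8] [104.7   6. ]
[381.  59.] [639.2 -94. ] [18. 42.]
[258.  58.] [632.7  30.5] [18.  35.1]
[609.61320496 -79.9719739 ]
[array([668.2, 104.2]), array([ 683.2, -161. ]), array([ 533.7, -170.7]), array([517.4, 100.4])] [600.59518082 -31.77901058]
[(6491.0, array([42, 51], dtype=int32), array([131, 156], dtype=int32))]
slab ((605.9483642578125, -318.00750732421875), (107.13074493408203, 68.72686004638672), 1.8683581352233887)
held front [array([579.6874344 ,  -4.82896654]), array([583.70927278, -71.94873134])]
```

```bash
python3 -c "
from h import *
plan(604.1,-96.7,30,3.3)"
```

```text
at [529.8 -41.1 258.6] yaw 3.42 delta [ 71.3  60.  228.4] turn 0.002 F [-1.29 -0.84 -2.08] op 62.1 ff 67.4 t 4.85
```

apply_moves:
  deltas:
    - [36,30,30,0.002,60]
    - [71,60,80,0.002,60]
    - [71,60,130,0.002,60]
    - [71,60,170,0.002,60]
    - [71,60,200,0.002,60]
    - [71,60,215,0.002,60]
    - [71,60,225,0.002,60]
    - [71,60,228,0.002,60]
    - [71,60,228,0.002,60]
    - [71,60,228,0.002,60]

```text
t: 5.85
tcp_pos: [0.606, -0.0964, 0.0328]
orientation: [0.0, 1.0, 0.029, 0.001]
force: [-1.0, -0.5, -1.7]
opening: 0.0616
finger_force: 67.4
```

```bash
python3 -c "
from h import *
plan(604.1,-96.7,13,3.3)"
```

```text
at [606.  -96.4  32.8] yaw 3.35 delta [-2.   0.2 19.8] turn 0.0009 F [-0.98 -0.47 -1.73] op 61.6 ff 67.4 t 5.85
```

apply_moves:
  deltas:
    - [-2,0,4,0,60]
    - [-2,0,8,0,60]
    - [-2,0,10,0,60]
    - [-2,0,10,0,60]
    - [-2,0,10,0,60]

```text
t: 6.35
tcp_pos: [0.603, -0.0958, 0.0213]
orientation: [-0.0, 1.0, 0.029, -0.0]
force: [0.1, 0.4, -2.9]
opening: 0.0621
finger_force: 67.4
```

```bash
python3 -c "
from h import *
plan(604.1,-96.7,12,3.3)"
```

```text
at [603.  -95.8  21.3] yaw 3.37 delta [1.  0.9 9.3] turn 0.0013 F [ 0.13  0.36 -2.94] op 62.1 ff 67.4 t 6.35
```

apply_moves:
  deltas:
    - [0.5,0.5,3,0,60]
    - [0.5,0.5,6,0,60]
    - [0.5,0.5,8,0,60]
    - [0.5,0.5,9,0,60]
    - [0.5,0.5,9,0,60]

```text
t: 6.85
tcp_pos: [0.6034, -0.0963, 0.012]
orientation: [-0.0, 1.0, 0.029, -0.0]
force: [-0.1, -0.3, -2.4]
opening: 0.0623
finger_force: 67.4
```

apply_moves:
  deltas:
    - [0.5,0.4,1,0,60]
    - [0.5,0.4,2,0,60]
    - [0.5,0.4,3,0,60]
    - [0.5,0.4,3,0,60]

```text
t: 7.25
tcp_pos: [0.6041, -0.0968, 0.0093]
orientation: [0.0, 1.0, 0.029, 0.0]
force: [-0.5, 1.1, -3.0]
opening: 0.0627
finger_force: 67.5
```

apply_moves:
  deltas:
    - [0,0,1,0,60]
    - [0,0,2,0,60]
    - [0,0,3,0,60]
    - [0,0,3,0,60]

```text
t: 7.65
tcp_pos: [0.6042, -0.0968, 0.0081]
orientation: [0.0, 1.0, 0.029, 0.0]
force: [-3.9, 1.6, 10.5]
opening: 0.0621
finger_force: 68.8
```

apply_moves:
  deltas:
    - [0,0,1,0,60]
    - [0,0,2,0,60]
    - [0,0,3,0,60]
    - [0,0,3,0,60]

```text
t: 8.05
tcp_pos: [0.6042, -0.0968, 0.0052]
orientation: [0.0, 1.0, 0.029, 0.0]
force: [-4.6, 1.6, 11.1]
opening: 0.0619
finger_force: 69.0
```

Cushions are giving way; continue down.

apply_moves:
  deltas:
    - [0,0,1,0,60]
    - [0,0,2,0,60]
    - [0,0,3,0,60]
    - [0,0,3,0,60]

```text
t: 8.45
tcp_pos: [0.6042, -0.0968, 0.0027]
orientation: [0.0, 1.0, 0.029, 0.0]
force: [-6.5, 2.0, 15.0]
opening: 0.0622
finger_force: 69.2
```

apply_moves:
  deltas:
    - [0,0,1,0,60]
    - [0,0,2,0,60]
    - [0,0,2,0,60]

```text
t: 8.75
tcp_pos: [0.6042, -0.0968, 0.0026]
orientation: [0.0, 1.0, 0.029, 0.001]
force: [-11.1, 2.5, 28.2]
opening: 0.0621
finger_force: 70.8
```

apply_moves:
  deltas:
    - [0,0,-2,0,60]
    - [0,0,-3,0,74]
    - [0,0,-3,0,74]
    - [0,0,-3,0,74]
    - [0,0,-3,0,74]
    - [0,0,-3,0,74]
    - [0,0,-15,0,74]
    - [0,0,-40,0,40]
    - [0,0,-60,0,0]
    - [0,0,-60,0,0]
    - [0,0,-60,0,0]
    - [0,0,-60,0,0]

```text
t: 9.95
tcp_pos: [0.6034, -0.0965, 0.0576]
orientation: [-0.0, 1.0, 0.029, -0.001]
force: [-0.2, -0.0, 0.0]
opening: 0.0014
finger_force: 0.0
```

```bash
python3 -c "
from h import *
plan(604.1+44,-96.7+2.5,30,3.3);plan(604.1-44,-96.7-2.5,30,3.3)"
```

```text
at [603.4 -96.5  57.6] yaw 3.37 delta [44.8  0.4 27.5] turn 0.0013 F [-0.2  -0.03  0.01] op 1.4 ff 0.0 t 9.95
at [603.4 -96.5  57.6] yaw 3.37 delta [-43.3   0.2  27.6] turn 0.0013 F [-0.2  -0.03  0.01] op 1.4 ff 0.0 t 9.95
```

apply_moves:
  deltas:
    - [20,0,15,0,0]
    - [42,0,28,0,0]
    - [42,0,34,0,0]
    - [42,0,37,0,0]
    - [42,0,39,0,0]
    - [42,0,41,0,0]
    - [42,0,42.5,0,0]
    - [42,0,42.5,0,0]
    - [42,0,42.5,0,0]

```text
t: 10.85
tcp_pos: [0.6448, -0.0941, 0.0181]
orientation: [-0.0, 1.0, 0.029, -0.0]
force: [-5.8, 1.9, 11.8]
opening: -0.0
finger_force: 5.8
```

apply_moves:
  deltas:
    - [0,0,1,0,0]
    - [0,0,1,0,0]
    - [0,0,-10,0,0]
    - [-42,0,-10,0,0]
    - [-85,0,-10,0,0]
    - [-85,0,-7,0,0]
    - [-85,0,-4,0,0]
    - [-85,0,-2,0,0]
    - [-85,0,0,0,0]
    - [-85,0,1.5,0,0]
    - [-85,0,1.5,0,0]

```text
t: 11.95
tcp_pos: [0.5628, -0.0999, 0.0179]
orientation: [0.001, 1.0, 0.03, 0.001]
force: [-9.8, 1.3, 28.2]
opening: -0.0
finger_force: 14.2
```

```bash
python3 -c "
from h import *
plan(609,-319,200,2)"
```

```text
at [562.8 -99.9  17.9] yaw 3.43 delta [  33.4  221.8 -181.6] turn 0.0249 F [-9.81  1.29 28.24] op -0.0 ff 14.2 t 11.95
```

apply_moves:
  deltas:
    - [0,0,-40,0,0]
    - [0,0,-90,0,40]
    - [10,40,-140,0.02,80]
    - [33,80,-180,0.025,80]
    - [33,120,-182,0.025,80]
    - [33,170,-182,0.025,80]
    - [33,222,-182,0.025,80]
    - [33,222,-182,0.025,80]
    - [33,222,-182,0.025,80]
    - [33,222,-182,0.025,80]
    - [33,222,-182,0.025,80]

```text
t: 13.05
tcp_pos: [0.6076, -0.3169, 0.1963]
orientation: [-0.0, 1.0, 0.018, -0.0]
force: [-0.7, 0.6, 0.8]
opening: 0.08
finger_force: 0.0
```

```bash
cat >> h.py <<'E'
def slab(name,thr=75,rows=262):
    P,im=wlook(name); V=im.max(2)
    for k in cv2.findContours((V<thr).astype(np.uint8)[:rows],0,1)[0]:
        if cv2.contourArea(k)>2500: print(k[:,0].min(0),k[:,0].max(0),cv2.minAreaRect((np.array([ray("wrist",p,.012,P) for p in k[:,0]])[:,:2]*1000).astype(np.float32)))
E
python3 -c "
from h import *
slab('w3');plan(609,-319,200,2)"
```

```text
[294 117] [362 227] ((607.2857055664062, -322.32861328125), (108.31587219238281, 62.6846809387207), 1.8801288604736328)
[ 0 87] [179 241] ((603.1820068359375, -85.68317413330078), (149.54495239257812, 172.75575256347656), 2.5934245586395264)
at [ 607.6 -316.9  196.5] yaw 2.06 delta [ 1.3  2.2 -3.5] turn 0.0011 F [ 0.9  -0.01 -0.59] op 80.2 ff 0.0 t 13.1
```

```bash
python3 -c "
from h import *
plan(607.3,-322.3,-4,1.9)"
```

```text
at [ 607.6 -316.9  196.5] yaw 2.06 delta [ -0.5   5.5 200.5] turn 0.0028 F [ 0.9  -0.01 -0.59] op 80.2 ff 0.0 t 13.1
```

apply_moves:
  deltas:
    - [0,5,40,0.003,76]
    - [0,5,90,0.003,76]
    - [0,5,130,0.003,76]
    - [0,5,150,0.003,76]
    - [0,5,160,0.003,76]
    - [0,5,160,0.003,76]
    - [0,5,160,0.003,76]
    - [0,5,160,0.003,76]

```text
t: 13.9
tcp_pos: [0.6086, -0.3245, 0.0386]
orientation: [0.001, 1.0, 0.016, 0.002]
force: [-0.7, 0.3, -0.1]
opening: 0.0762
finger_force: 0.0
```

```bash
python3 -c "
from h import *
plan(607.3,-322.3,-3.5,1.9)"
```

```text
at [ 608.6 -324.5   38.6] yaw 1.79 delta [-1.4 -2.4 42.1] turn -0.0019 F [-0.71  0.26 -0.06] op 76.2 ff 0.0 t 13.9
```

apply_moves:
  deltas:
    - [-1,-1,15,0,75]
    - [-1,-1,28,0,75]
    - [-1,-1,36,0,75]
    - [-1,-1,40,0,75]
    - [-1,-1,42,0,75]
    - [-1,-1,42,0,75]
    - [-1,-1,42,0,60]
    - [-1,-1,42,0,60]
    - [-1,-1,42,0,60]
    - [-1,-1,42,0,60]
    - [-1,-1,42,0,60]
    - [-1,-1,42,0,60]

```text
t: 15.1
tcp_pos: [0.6068, -0.3234, -0.0048]
orientation: [0.0, 1.0, 0.015, 0.001]
force: [-0.7, 0.5, 6.2]
opening: 0.0627
finger_force: 68.5
```

```bash
python3 -c "
from h import *
plan(608,-322.3,100,3.3)"
```

```text
at [ 606.8 -323.4   -4.8] yaw 1.76 delta [   1.4   -0.9 -104.8] turn -0.0268 F [-0.72  0.48  6.21] op 62.7 ff 68.5 t 15.1
```

apply_moves:
  deltas:
    - [0,0,-20,0,60]
    - [0,0,-65,0,60]
    - [0,-10,-110,-0.027,60]
    - [0,-50,-115,-0.027,60]
    - [0,-100,-115,-0.027,60]
    - [0,-150,-115,-0.027,60]
    - [0,-200,-115,-0.027,60]
    - [0,-250,-115,-0.027,60]
    - [0,-300,-115,-0.027,60]
    - [0,-345,-115,-0.027,60]
    - [0,-345,-115,-0.027,60]
    - [0,-345,-115,-0.027,60]

```text
t: 16.3
tcp_pos: [0.5949, 0.0232, 0.1086]
orientation: [0.0, 1.0, 0.03, -0.001]
force: [0.7, -0.3, -2.1]
opening: 0.0626
finger_force: 67.6
```

```bash
python3 -c "
from h import *
plan(596.2,33.1,30,3.3)"
```

```text
at [594.9  23.2 108.6] yaw 3.49 delta [ 2.1 -9.8 78.6] turn 0.0033 F [ 0.74 -0.28 -2.09] op 62.6 ff 67.6 t 16.3
```

apply_moves:
  deltas:
    - [2,-10,30,0.003,60]
    - [2,-10,60,0.003,60]
    - [2,-10,75,0.003,60]
    - [2,-10,82,0.003,60]
    - [2,-10,84,0.003,60]
    - [2,-10,84,0.003,60]
    - [2,-10,84,0.003,60]
    - [2,-10,84,0.003,60]

```text
t: 17.1
tcp_pos: [0.5979, 0.0317, 0.0264]
orientation: [0.0, 1.0, 0.027, 0.001]
force: [0.5, 0.7, -2.5]
opening: 0.0621
finger_force: 67.6
```

```bash
python3 -c "
from h import *
plan(596.2,33.1,10,3.3)"
```

```text
at [597.9  31.7  26.4] yaw 3.13 delta [-1.6 -1.5 16.4] turn -0.003 F [ 0.53  0.67 -2.48] op 62.1 ff 67.6 t 17.1
```

apply_moves:
  deltas:
    - [-1,-1,3,-0.003,60]
    - [-1,-1,6,-0.003,60]
    - [-1,-1,9,-0.003,60]
    - [-1,-1,11,-0.003,60]
    - [-1,-1,13,-0.003,60]
    - [-1,-1,15,-0.003,60]
    - [-1,-1,15,-0.003,60]

```text
t: 17.8
tcp_pos: [0.5958, 0.0329, 0.0099]
orientation: [-0.0, 1.0, 0.029, -0.0]
force: [-0.5, -0.4, -2.8]
opening: 0.062
finger_force: 67.6
```

```bash
python3 -c "
from h import *
plan(596.2,33.1,4,3.3);print(state()['wrist_torque'])"
```

```text
at [595.8  32.9   9.9] yaw 3.31 delta [ 0.5 -0.2  5.9] turn 0.0002 F [-0.46 -0.38 -2.83] op 62.0 ff 67.6 t 17.8
[-0.02246201  0.04884042 -0.03708259]
```

apply_moves:
  deltas:
    - [0.3,0,1,0,60]
    - [0.3,0,2,0,60]
    - [0.3,0,3,0,60]
    - [0.3,0,4,0,60]
    - [0.3,0,5,0,60]
    - [0.3,0,6,0,60]
    - [0.3,0,6,0,60]

```text
t: 18.5
tcp_pos: [0.5965, 0.0329, 0.0061]
orientation: [0.0, 1.0, 0.029, 0.001]
force: [-5.0, 0.2, 11.6]
opening: 0.062
finger_force: 69.3
```

apply_moves:
  deltas:
    - [0,0,1,0,60]
    - [0,0,2,0,60]
    - [0,0,3,0,60]
    - [0,0,4,0,60]
    - [0,0,5,0,60]
    - [0,0,6,0,60]
    - [0,0,6,0,60]

```text
t: 19.2
tcp_pos: [0.5966, 0.0329, 0.0011]
orientation: [0.0, 1.0, 0.029, 0.001]
force: [-7.5, -0.7, 17.7]
opening: 0.0622
finger_force: 69.9
```

Bottomed at the expected 1.2 mm. Release and press the ends.

apply_moves:
  deltas:
    - [0,0,1,0,60]
    - [0,0,1,0,60]
    - [0,0,-3,0,74]
    - [0,0,-3,0,74]
    - [0,0,-3,0,74]
    - [0,0,-3,0,74]
    - [0,0,-3,0,74]
    - [0,0,-15,0,74]
    - [0,0,-40,0,40]
    - [0,0,-60,0,0]
    - [0,0,-60,0,0]
    - [0,0,-60,0,0]

```text
t: 20.4
tcp_pos: [0.5967, 0.0329, 0.059]
orientation: [0.0, 1.0, 0.029, 0.001]
force: [-0.1, 0.1, -0.6]
opening: 0.0157
finger_force: 0.0
```

```bash
python3 -c "
from h import *
plan(638.6,35.5,18,3.3)"
```

```text
at [596.7  32.9  59. ] yaw 3.31 delta [41.9 -0.2 41. ] turn 0.0002 F [-0.06  0.07 -0.62] op 15.7 ff 0.0 t 20.4
```

apply_moves:
  deltas:
    - [20,0,10,0,0]
    - [42,0,20,0,0]
    - [42,0,28,0,0]
    - [42,0,34,0,0]
    - [42,0,38,0,0]
    - [42,0,40,0,0]
    - [42,0,42,0,0]
    - [42,0,44,0,0]
    - [42,0,44,0,0]
    - [42,0,44,0,0]

```text
t: 21.4
tcp_pos: [0.6364, 0.0355, 0.018]
orientation: [0.0, 1.0, 0.029, -0.001]
force: [-11.1, 0.8, 24.3]
opening: -0.0002
finger_force: 12.2
```

apply_moves:
  deltas:
    - [0,0,-10,0,0]
    - [-42,0,-12,0,0]
    - [-84,0,-12,0,0]
    - [-84,0,-8,0,0]
    - [-84,0,-5,0,0]
    - [-84,0,-2,0,0]
    - [-84,0,0,0,0]
    - [-84,0,0.5,0,0]
    - [-84,0,0.5,0,0]

```text
t: 22.3
tcp_pos: [0.5554, 0.0303, 0.0179]
orientation: [0.0, 1.0, 0.029, 0.001]
force: [-13.9, -0.0, 37.1]
opening: 0.0002
finger_force: 18.3
```

apply_moves:
  deltas:
    - [0,0,-30,0,0]
    - [0,0,-80,0,40]
    - [-20,0,-130,0,85]
    - [-70,0,-180,0,85]
    - [-120,0,-182,0,85]
    - [-120,0,-182,0,85]
    - [-120,0,-182,0,85]
    - [-120,0,-182,0,85]

```text
t: 23.1
tcp_pos: [0.4363, 0.0233, 0.1966]
orientation: [0.0, 1.0, 0.029, 0.002]
force: [0.3, 0.1, 0.2]
opening: 0.0856
finger_force: 0.0
```

```bash
python3 -c "
from m import *
im=camera('scene');cv2.imwrite('pics/s1.png',im);run('scene',im);wlook('w4');plan(437,57,200,3.3)"
```

```text
scene dark [213. 271.] [ 766.2 -169.2] 68.7 54.9 56.0
scene dark [312. 246.] [587.8  34.3] 138.7 129.6 38.3
scene dark [266. 231.] [ 603.9 -112.6] 112.6 95.0 3.4
scene dark [311. 195.] [441.1 -51.1] 58.8 43.2 -64.0
scene brass [439. 237.] [440.2 318.4] 59.3 58.8 -6.0
scene blue [311. 188.] [441.2 -49.2] 89.2 56.9 28.0
at [436.2  23.3 195.7] yaw 3.31 delta [  2.7 -33.6  -4.3] turn 0.0001 F [-0.18  0.13  0.24] op 84.9 ff 0.0 t 23.2
```

View pics/w4.png

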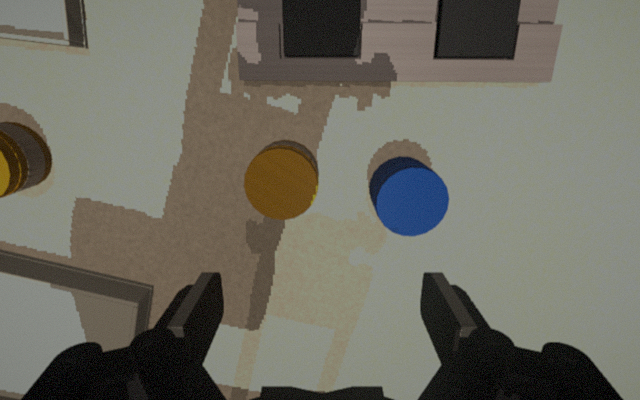

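View pics/s1.png

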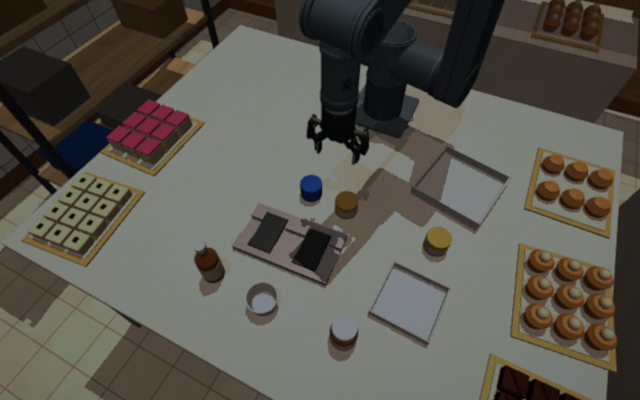

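The left slab sits in its bay at (320,25) and the right one at (478,28) in the wrist view. The brass tin is at (281,183) and the blue decoy is clear of it at (411,200).

```bash
cat >> h.py <<'E'
def tin(P,im,z=.05):
    H,S,V=cv2.split(cv2.cvtColor(im,cv2.COLOR_BGR2HSV))
    m=((H>12)&(H<32)&(S>170)&(V>80)).astype(np.uint8)[:265]
    for k in cv2.findContours(m,0,1)[0]:
        if cv2.contourArea(k)>1500:
            pts=(np.array([ray("wrist",p,z,P) for p in k[:,0]])[:,:2]*1000).astype(np.float32)
            print(k[:,0].min(0),k[:,0].max(0),"tin",cv2.minEnclosingCircle(pts),cv2.fitEllipse(pts)[:2])
E
python3 -c "
from h import *
P=camera_params('wrist');im=cv2.imread('pics/w4.png');tin(P,im);plan(437,57,200,3.3)"
```

```text
[245 148] [317 219] tin ((435.5548400878906, 59.12028503417969), 31.951522827148438) ((435.44708251953125, 58.461971282958984), (60.77425003051758, 61.49323272705078))
at [436.2  23.3 195.7] yaw 3.31 delta [  2.7 -33.6  -4.3] turn 0.0001 F [-0.18  0.13  0.24] op 84.9 ff 0.0 t 23.2
```

apply_moves:
  deltas:
    - [1,-35,20,0,85]
    - [1,-35,70,0,85]
    - [1,-35,110,0,85]
    - [1,-35,140,0,85]
    - [1,-35,140,0,85]
    - [1,-35,140,0,85]

```text
t: 23.8
tcp_pos: [0.4341, 0.0586, 0.0554]
orientation: [-0.0, 1.0, 0.029, -0.001]
force: [-0.3, 1.3, 0.5]
opening: 0.085
finger_force: 0.0
```

```bash
python3 -c "
from h import *
plan(435.5,58.6,12,3.3)"
```

```text
at [434.1  58.6  55.4] yaw 3.31 delta [ 1.4  0.1 43.4] turn 0.0003 F [-0.25  1.28  0.48] op 85.0 ff 0.0 t 23.8
```

apply_moves:
  deltas:
    - [1,0,20,0,85]
    - [1,0,35,0,85]
    - [1,0,42,0,85]
    - [1,0,43,0,85]
    - [1,0,43,0,58]
    - [1,0,43,0,58]
    - [1,0,43,0,58]
    - [1,0,43,0,58]
    - [1,0,43,0,58]
    - [1,0,43,0,58]
    - [1,0,43,0,58]
    - [1,0,43,0,58]

```text
t: 25.0
tcp_pos: [0.4356, 0.0585, 0.0142]
orientation: [0.0, 1.0, 0.029, 0.001]
force: [-0.5, -1.3, 6.7]
opening: 0.0625
finger_force: 64.8
```

apply_moves:
  deltas:
    - [0,0,-10,0,58]
    - [0,0,-40,0,58]
    - [0,0,-60,0,58]
    - [0,0,-60,0,58]
    - [0,0,-60,0,58]
    - [0,0,-60,0,58]
    - [0,0,-60,0,58]
    - [0,0,-60,0,58]

```text
t: 25.8
tcp_pos: [0.4339, 0.0587, 0.072]
orientation: [-0.0, 1.0, 0.029, -0.001]
force: [-1.2, 0.0, -2.6]
opening: 0.0628
finger_force: 66.5
```

```bash
python3 -c "
from h import *
plan(596.7,33.1,60,3.3)"
```

```text
at [433.9  58.7  72. ] yaw 3.31 delta [161.1  34.9  11.6] turn 0.0001 F [-1.24  0.01 -2.56] op 62.8 ff 66.5 t 25.8
```

apply_moves:
  deltas:
    - [40,9,0,0,58]
    - [80,18,0,0,58]
    - [120,26,0,0,58]
    - [161,35,0,0,58]
    - [161,35,0,0,58]
    - [161,35,0,0,58]
    - [161,35,0,0,58]
    - [161,35,0,0,58]

```text
t: 26.6
tcp_pos: [0.5958, 0.0333, 0.0725]
orientation: [-0.0, 1.0, 0.029, -0.001]
force: [0.6, -0.8, -2.2]
opening: 0.0626
finger_force: 66.5
```

```bash
python3 -c "
from h import *
plan(596.7,33.1,33,3.3)"
```

```text
at [595.8  33.3  72.5] yaw 3.33 delta [ 1.   0.3 39.5] turn 0.0005 F [ 0.6  -0.8  -2.24] op 62.6 ff 66.5 t 26.6
```

apply_moves:
  deltas:
    - [0.5,0,15,0,58]
    - [0.5,0,28,0,58]
    - [0.5,0,34,0,58]
    - [0.5,0,37,0,58]
    - [0.5,0,39,0,58]
    - [0.5,0,40,0,58]
    - [0.5,0,40,0,58]
    - [0.5,0,40,0,58]

```text
t: 27.4
tcp_pos: [0.5981, 0.033, 0.0332]
orientation: [0.0, 1.0, 0.029, 0.0]
force: [-0.7, 0.1, -2.4]
opening: 0.0627
finger_force: 66.5
```

apply_moves:
  deltas:
    - [0,0,1,0,58]
    - [0,0,1.5,0,58]
    - [0,0,1.5,0,58]

```text
t: 27.7
tcp_pos: [0.5982, 0.033, 0.0323]
orientation: [0.0, 1.0, 0.029, 0.001]
force: [-2.6, 0.1, 5.6]
opening: 0.0629
finger_force: 67.5
```

Touchdown; release and rise, then go above the second tin.

apply_moves:
  deltas:
    - [0,0,0.5,0,70]
    - [0,0,0.5,0,80]
    - [0,0,0.5,0,85]
    - [0,0,0.5,0,85]
    - [0,0,-20,0,85]
    - [0,0,-60,0,85]
    - [0,0,-110,0,85]
    - [0,0,-160,0,85]
    - [0,0,-165,0,85]
    - [0,0,-165,0,85]

```text
t: 28.7
tcp_pos: [0.599, 0.0329, 0.1986]
orientation: [0.0, 1.0, 0.029, 0.002]
force: [-0.4, -0.2, -1.0]
opening: 0.0849
finger_force: 0.0
```

```bash
python3 -c "
from h import *
plan(440,290,200,20);plan(440,290,200,40)"
```

```text
at [599.   32.9 198.6] yaw 3.31 delta [-143.9 -265.9   -2.3] turn -0.2912 F [-0.42 -0.21 -1.02] op 84.9 ff 0.0 t 28.7
at [599.   32.9 198.6] yaw 3.31 delta [-143.9 -265.9   -2.3] turn -0.6403 F [-0.42 -0.21 -1.02] op 84.9 ff 0.0 t 28.7
```

apply_moves:
  deltas:
    - [-30,-45,0,0,85]
    - [-60,-90,0,0,85]
    - [-90,-135,0,0,85]
    - [-120,-180,0,0,85]
    - [-140,-225,0,0,85]
    - [-142,-270,0,0,85]
    - [-142,-294,0,0,85]
    - [-142,-294,0,0,85]
    - [-142,-294,0,0,85]
    - [-142,-294,0,0,85]

```text
t: 29.7
tcp_pos: [0.4386, 0.3172, 0.1949]
orientation: [0.001, 1.0, 0.029, -0.001]
force: [0.3, -1.1, -0.1]
opening: 0.0852
finger_force: 0.0
```

```bash
python3 -c "
from h import *
P,im=wlook('w5');tin(P,im);plan(440,319,12,3.3)"
```

```text
[  0 196] [112 264] tin ((361.9310607910156, 556.6306762695312), 53.60148239135742) ((377.397705078125, 553.8079223632812), (62.95206069946289, 102.16226959228516))
[283 150] [355 220] tin ((438.35308837890625, 319.5997619628906), 31.720661163330078) ((437.8826904296875, 319.3328552246094), (60.9653205871582, 61.23688888549805))
[  0 111] [ 59 178] tin ((458.0296325683594, 562.9336547851562), 28.98636817932129) ((458.3614807128906, 559.3192138671875), (48.80975341796875, 55.79740905761719))
[ 0 14] [31 89] tin ((528.6161499023438, 563.8626708984375), 26.908456802368164) ((526.3683471679688, 555.3346557617188), (23.942138671875, 56.34320068359375))
[44  0] [122 242] tin ((470.55224609375, 512.5562133789062), 96.1083984375) ((494.2117004394531, 510.8082275390625), (13.01286792755127, 243.22998046875))
at [438.9 317.  195.3] yaw 3.24 delta [  1.5  -2.1 183.3] turn -0.0011 F [ 0.1   0.43 -0.33] op 85.1 ff 0.0 t 29.75
```

View pics/w5.png

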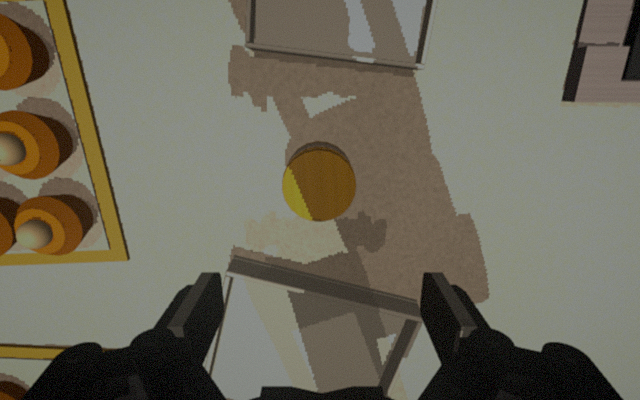

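The tin is at (320,185) in the wrist view. The large tray's edge is below it, at rows 255–315, and clear of the fingers.

apply_moves:
  deltas:
    - [0,-2.5,40,0,85]
    - [0,-2.5,90,0,85]
    - [0,-2.5,130,0,85]
    - [0,-2.5,155,0,85]
    - [0,-2.5,170,0,85]
    - [0,-2.5,178,0,85]
    - [0,-2.5,181,0,85]
    - [0,-2.5,181,0,85]
    - [0,-2.5,181,0,85]

```text
t: 30.65
tcp_pos: [0.4398, 0.3209, 0.0163]
orientation: [-0.0, 1.0, 0.029, 0.001]
force: [-0.3, 0.4, 0.9]
opening: 0.0853
finger_force: 0.0
```

apply_moves:
  deltas:
    - [0,0,0,0,58]
    - [0,0,0,0,58]
    - [0,0,0,0,58]
    - [0,0,0,0,58]
    - [0,0,0,0,58]
    - [0,0,0,0,58]
    - [0,0,0,0,58]

```text
t: 31.35
tcp_pos: [0.4396, 0.321, 0.0166]
orientation: [-0.0, 1.0, 0.029, 0.001]
force: [-0.8, -1.1, 6.8]
opening: 0.0624
finger_force: 65.1
```

apply_moves:
  deltas:
    - [0,0,-10,0,58]
    - [0,0,-40,0,58]
    - [0,0,-60,0,58]
    - [0,0,-60,0,58]
    - [0,0,-60,0,58]
    - [0,0,-60,0,58]
    - [0,0,-60,0,58]
    - [0,0,-60,0,58]

```text
t: 32.15
tcp_pos: [0.4383, 0.3205, 0.0743]
orientation: [0.0, 1.0, 0.029, -0.001]
force: [0.3, -0.5, -1.6]
opening: 0.0624
finger_force: 66.4
```

```bash
python3 -c "
from h import *
plan(604.1,-96.7,140,3.3);plan(622,307.5,60,3.3)"
```

```text
at [438.3 320.5  74.3] yaw 3.31 delta [141.3 426.1 -65.7] turn 0.0002 F [ 0.3  -0.52 -1.6 ] op 62.4 ff 66.4 t 32.15
at [438.3 320.5  74.3] yaw 3.31 delta [182.7  23.6  13.9] turn 0.0002 F [ 0.3  -0.52 -1.6 ] op 62.4 ff 66.4 t 32.15
```

```bash
python3 -c "
from h import *
F=[]
for i in range(16): camera('wrist'); F.append(state()['force'][2])
print(np.round(F,2),np.mean(F),np.std(F))"
```

```text
[-1.99 -1.42 -2.48 -1.64 -2.68 -2.56 -1.65 -2.61 -2.61 -3.24 -2.11 -2.39
 -2.63 -2.75 -2.3  -2.26] -2.332671999820573 0.4608226162212526
```

Both tins are full: this one averages 2.33 N and the first read 2.2–2.6 N. It goes to the right bay.

apply_moves:
  deltas:
    - [0,0,-45,0,58]
    - [10,40,-68,0,58]
    - [30,85,-68,0,58]
    - [50,130,-68,0,58]
    - [70,175,-68,0,58]
    - [90,220,-68,0,58]
    - [110,265,-68,0,58]
    - [130,310,-68,0,58]
    - [141,355,-68,0,58]
    - [141,400,-68,0,58]
    - [141,426,-68,0,58]
    - [141,426,-68,0,58]

```text
t: 34.15
tcp_pos: [0.6045, -0.1007, 0.143]
orientation: [0.001, 1.0, 0.027, 0.0]
force: [-0.5, 0.1, -2.7]
opening: 0.0628
finger_force: 67.5
```

```bash
python3 -c "
from h import *
plan(604.1,-96.7,60,3.3);im=camera('scene');cv2.imwrite('pics/s2.png',cv2.resize(im[150:350,170:470],None,fx=2.6,fy=2.6))"
```

```text
at [ 604.5 -100.7  143. ] yaw 3.06 delta [-0.2 -4.2 83. ] turn -0.0043 F [-0.51  0.06 -2.7 ] op 62.8 ff 67.5 t 34.15
```

View pics/s2.png

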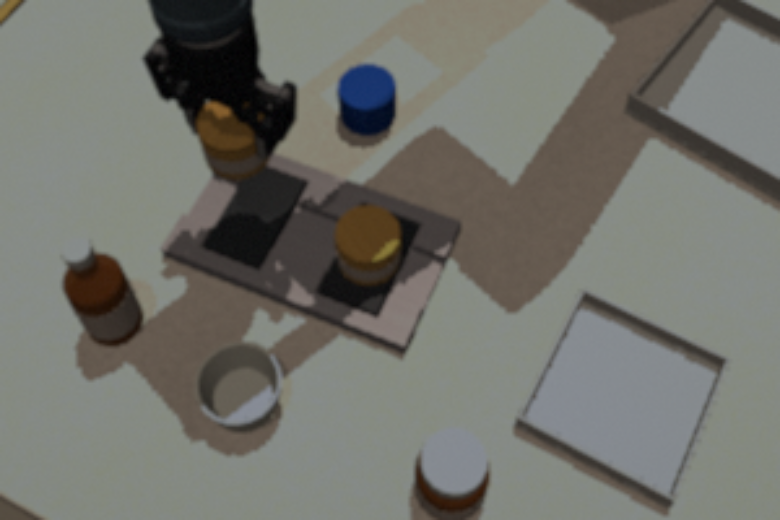

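Tin 1 stands mid-slab in the left bay at crop pixel (368,245). The right slab is seated at (255,215), and tin 2 hangs above it.

apply_moves:
  deltas:
    - [0,-3,40,0,58]
    - [0,-3,70,0,58]
    - [0,-3,90,0,58]
    - [0,-3,98,0,58]
    - [0,-3,103,0,58]
    - [0,-3,106,0,58]
    - [0,-3,107,0,58]
    - [0,-3,107,0,58]
    - [0,-3,107,0,58]

```text
t: 35.1
tcp_pos: [0.6046, -0.0935, 0.0372]
orientation: [0.0, 1.0, 0.029, 0.001]
force: [0.2, 0.6, -3.1]
opening: 0.0629
finger_force: 67.5
```

apply_moves:
  deltas:
    - [0,3,1,0,58]
    - [0,3,2,0,58]
    - [0,3,3,0,58]
    - [0,3,3,0,58]
    - [0,3,3,0,58]

```text
t: 35.6
tcp_pos: [0.6046, -0.0969, 0.0347]
orientation: [0.0, 1.0, 0.029, 0.001]
force: [-3.1, -0.2, 5.7]
opening: 0.0626
finger_force: 68.6
```

apply_moves:
  deltas:
    - [0,0,0,0,70]
    - [0,0,0,0,80]
    - [0,0,0,0,85]
    - [0,0,0,0,85]
    - [0,0,-20,0,85]
    - [0,0,-60,0,85]
    - [0,0,-110,0,85]
    - [-40,0,-160,0,85]
    - [-90,0,-165,0,85]
    - [-130,0,-165,0,85]
    - [-130,0,-165,0,85]
    - [-130,0,-165,0,85]

```text
t: 36.8
tcp_pos: [0.474, -0.1039, 0.1989]
orientation: [0.0, 1.0, 0.028, 0.001]
force: [0.6, 0.4, 0.3]
opening: 0.0846
finger_force: 0.0
```

```bash
python3 -c "
from h import *
P,im=wlook('w6');tin(P,im,.068);plan(604.1,-96.7,200,3.3);a=im[:265];b=camera('scene');cv2.imwrite('pics/f.png',np.hstack([cv2.resize(a,(480,265)),b[150:415,170:470][:250].copy() if 0 else cv2.resize(b[150:350,170:470],(320,265))]))"
```

```text
[278   0] [367  63] tin ((601.1039428710938, -97.1225357055664), 31.188034057617188) ((593.3624267578125, -97.49931335449219), (42.91265106201172, 65.71025848388672))
[90  0] [180  59] tin ((597.0184936523438, 31.97738265991211), 31.23228645324707) ((587.5679321289062, 31.405147552490234), (39.42999267578125, 65.87738037109375))
at [ 475.2 -104.2  198.9] yaw 3.28 delta [ 1.291e+02 -1.000e-01 -9.000e-01] turn -0.0004 F [ 0.69 -0.18  0.8 ] op 84.9 ff 0.0 t 36.85
```

View pics/f.png

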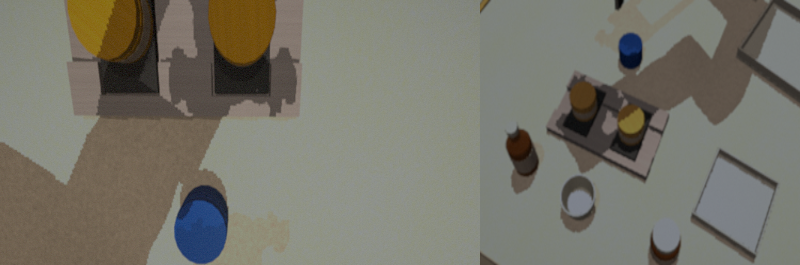

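Both tins stand upright on centred, seated slabs; their tops measure (601,-97) and (597,32), within 4 mm of the bay centres. The bystanders are in place.

```bash
python3 -c "
from cell import *
print(job_done())"
```

```text
the job is handed in; nothing more can be done
None
```

I pressed both slabs down flush in their bays and stood a full tin upright in the middle of each; only two tins were there and neither was empty, so the refill tray stays empty, and I handed the job in with no verdict returned.

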